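# Rack the tins, find the one with the blades

### The job

Rack the three closed tins upright one at a time, letting go of each: first the pocket with one steel stud (robot's left), then two studs, then three; any tin in any pocket. One tin holds steel blades and is clearly the heaviest: heft them as you go, and when all are racked lift that one out and finish while holding it up, upright and still, its underside at least 15 cm above the bench, with the other two left in their pockets. Do not drop or tip a tin or disturb anything else on the bench.

Things in the scene. Friction and masses are not known exactly. Their poses are not given: they have to be found in the camera images.
- tin_a_mid (a point): Centre (half-way up, on the axis) of one of three identical closed round metal tins, standing anywhere in the row on the cutting mat: 56 mm diameter, 80 mm tall, straight smooth sides, z axis up through the lid. Only its weight differs: one tin weighs 0.38 to 0.52 kg, the other two 0.12 to 0.20 kg; which one is which cannot be seen.
- tin_b_mid (a point): Centre (half-way up, on the axis) of one of three identical closed round metal tins, standing anywhere in the row on the cutting mat: 56 mm diameter, 80 mm tall, straight smooth sides, z axis up through the lid. Only its weight differs: one tin weighs 0.38 to 0.52 kg, the other two 0.12 to 0.20 kg; which one is which cannot be seen.
- tin_c_mid (a point): Centre (half-way up, on the axis) of one of three identical closed round metal tins, standing anywhere in the row on the cutting mat: 56 mm diameter, 80 mm tall, straight smooth sides, z axis up through the lid. Only its weight differs: one tin weighs 0.38 to 0.52 kg, the other two 0.12 to 0.20 kg; which one is which cannot be seen.
- pocket1 (a point): Centre of the mouth of rack pocket 1 (at the robot's left end, numbered by 1 small steel stud on the rack's top face beside it, on the robot's side), level with the rack's top face, 30 mm above the bench. Round pocket of 61 mm diameter, 18 mm deep, with a flat floor 12 mm above the bench.
- pocket2 (a point): Centre of the mouth of rack pocket 2 (the middle one, numbered by 2 small steel studs on the rack's top face beside it, on the robot's side), level with the rack's top face, 30 mm above the bench. Round pocket of 61 mm diameter, 18 mm deep, with a flat floor 12 mm above the bench.
- pocket3 (a point): Centre of the mouth of rack pocket 3 (at the robot's right end, numbered by 3 small steel studs on the rack's top face beside it, on the robot's side), level with the rack's top face, 30 mm above the bench. Round pocket of 61 mm diameter, 18 mm deep, with a flat floor 12 mm above the bench.
- rack: Fixed wooden rack block 86 x 320 x 30 mm (x, y, z) beyond the tins, turned up to 0.2 rad; origin at the centre of its underside on the bench, y axis along its length from pocket 3 to pocket 1, pockets 105 mm apart.
- jar: Bystander: small glass jar with white cap, 52 mm diameter, 42 mm tall, to the robot's right of the mat; origin at the centre of its underside. Leave alone.
- steel_tube: Bystander: upright closed steel tube, 28 mm diameter, 70 mm tall, to the robot's left of the mat; origin at the centre of its underside. Leave alone. (Farther out on that side, more than 0.34 m left of the robot's centre line, stands a fixed red-brown cigar box 113 mm tall.)
- cutter_wheel: Bystander: rolling cutter lying flat, about 150 mm long, wooden handle and small steel wheel, to the robot's right of the mat; origin under the middle, on the bench. Leave alone.
There are look-alikes about, which are no part of the job. Leave any green or pink look-alike of the part that bears tin_c_mid alone.

How it is judged:
By the outcome, as a careful person would: the job done as asked, in the order asked, and still so for the second after the job is handed in, while the arm keeps its last pose, push and grip.
It also fails if it takes over 72 s, if anything falls off the work surface, if the arm or the gripper's body presses on something with over 40 N, if the wrist force passes 120 N, or if a joint passes its speed limit or range.

### The arm

A 7-joint arm with a two-finger parallel gripper is mounted at the origin on the work surface. World frame = base frame: x ahead of the robot, y to its left, z up, the work surface at z = 0. Lengths are in m, angles in rad, forces in N, time in s.
With the tool pointing down it reaches from about 0.35 to 0.9 m from the base axis. Payload 7.2 kg.
Tool frame: the origin (TCP) lies midway between the tips of the shut fingers; the grasp point (between the pads) lies 19 mm behind it (env.tcp_to_grasp is the z of the grasp point in the tool frame, in m); z points along the fingers, y is the line along which they close (so a half turn about z gives the same grasp; the last joint's range is limited). The gripper opens to 85 mm and grips with 20 to 120 N. Pads are 22 mm wide; open, the fingers measure 114 mm over their backs; the gripper's body (76 mm by 85 mm) begins 54 mm behind the grasp point. The pads swing forward as they close: fully open they stand 13 mm farther back than shut.
Start: joints at [1.052, 0.411, -0.013, 1.596, 0.006, 1.134, -0.082], TCP at [0.272, -0.563, 0.231] pointing down, gripper open.
Joint ranges: [-2.95, 2.95], [-0.29, 1.99], [-1.47, 1.44], [0.14, 2.54], [-1.03, 4.17], [0.13, 1.85], [-2.86, 2.86]. Speed limits (rad/s): [2.39, 2.39, 3.01, 3.01, 3.14, 3.14, 3.14].

### API

Orientations are given as a unit quaternion [w, x, y, z].
In Python, from station import telemetry, viewer, env gives the robot as it stands.
- The arm moves only by the tool send_rows, never from a script. Its argument "targets" is a list of rows, each an object of numbers: "jaw": the finger opening in cm, from 0 to 8.54; "tx", "ty", "tz": the shift along the tool's x, y, z in cm; "yaw": the turn about the tool's z in degrees. A call has 1 to 20 rows; each row shifts and turns the commanded pose from where the row before left it, along the tool's axes as they then stand; what a row does not reach is not made up. A row lasts 1/10 s, in which the tool goes at most 50 mm and 8.59 degrees, less where a joint would pass 70% of its speed; a pose out of reach is approached as far as the arm can. A call is refused whole if a number of a shift passes 5 or a number of a turn 8.59, either way. A call with a gripper value outside its range is refused whole. The fingers move at their own pace and stop on an object; "newtons" is the grip in N (left out, the last holds). Time passes only in rows, so rows that do not move let the fingers close. It gives the time, the measured TCP pose, the force, the opening and the grip force at its end, in the units of the state.
- telemetry.read_state(): the state, without advancing time (a new reading comes with each control period).
- viewer.read_camera(name): name is "scene" or "top" or "wrist"; returns a dict with "pixels" (384x512x3 uint8, blue, green, red), "camera_matrix" (3x3 intrinsics, pixels), "dist_coeffs" ([k1, k2, p1, p2, k3] as OpenCV has them; the pictures are not rectified), "cam_to_world" (4x4, takes a point from camera to world coordinates); the wrist camera has in their place "T_tool_cam" (4x4, takes a point from camera to tool coordinates, whose origin is the TCP and whose axes are the flange's). Camera axes: x right, y down, z forward; pixel columns grow to the right and rows downward; lengths in m; the calibration is good to about 2 mm. A picture is of the moment at which its call begins: read the wrist's pose just before it. There is no depth.
- env.finish_job(): hands the job in; it is judged then, once.
The state is a dict: "time": time; "q": joint angles; "joint_velocities": joint speeds; "effort": joint torques, N m; "tool_pos": TCP position; "tcp_rot": TCP orientation; "force": force on the tool from outside, world axes, zero at the start; "moment": the same for the moment, N m; "grip_width": opening from 0.0 (shut) to 1.0 (fully open); "finger_force": force on a finger pad.
Only numpy, scipy, OpenCV 4.12 (cv2) and the standard library are available. Lean on these libraries where they do the work, as an engineer would, in place of code of your own. Each camera call takes 0.05 s, during which the arm holds its last target. There are 200 camera calls.

## Working session

There is one attempt and no reset: what is moved stays moved. The work goes in short steps, Python scripts to look and compute and a tool call to move; the robot and the scene stay as the last step left them, time stands still between calls to the robot, and variables do not carry over. Pictures are saved under pics/ and viewed, at most 10 in all, crops included, and the job is handed in when it is done.

Besides the shell and the picture viewer there is one more tool, called after "Call:" in YAML: its name, and indented under it one key for each argument. send_rows: Moves the arm, as the interface text tells. Its arguments: {"type":"object","properties":{"targets":{"type":"array"},"newtons":{"type":"number"}},"required":["targets"]}

```bash
ls; mkdir -p pics; python3 - <<'E'
from station import telemetry, viewer, env
import cv2,numpy as np
np.set_printoptions(precision=4,suppress=True)
s=telemetry.read_state();print(s, env.tcp_to_grasp)
for n in ("scene","top"):
    c=viewer.read_camera(n);cv2.imwrite(f"pics/{n}0.png",c["pixels"])
    print(n,c["camera_matrix"],c["dist_coeffs"],c["cam_to_world"])
c=viewer.read_camera("wrist");print(c["T_tool_cam"],c["camera_matrix"])
E
```

```text
pics
{'time': 0.0, 'q': array([ 1.0518,  0.4119, -0.0127,  1.5971,  0.0056,  1.1343, -0.0822]), 'joint_velocities': array([ 0.0004, -0.001 ,  0.0002,  0.0007,  0.0008,  0.0006,  0.0005]), 'effort': array([ -0.0006, -60.0619,   0.6819, -29.9404,   0.0138,   0.0106,
         0.    ]), 'tool_pos': array([ 0.272 , -0.5621,  0.2304]), 'tcp_rot': array([-0.0008,  0.9747,  0.2235, -0.0003]), 'force': array([ 0.7768, -1.001 , -0.4995]), 'moment': array([ 0.0132, -0.0308,  0.033 ]), 'finger_force': 0.0, 'grip_width': 1.0002626219951904} -0.0187
scene [[480.4203   0.     253.6301]
 [  0.     480.4203 194.4548]
 [  0.       0.       1.    ]] [-0.1152  0.      0.      0.      0.    ] [[-0.8162  0.4498 -0.3625  1.004 ]
 [ 0.5777  0.6287 -0.5206  0.7038]
 [-0.0063 -0.6343 -0.7731  1.0772]
 [ 0.      0.      0.      1.    ]]
top [[399.7173   0.     259.5332]
 [  0.     399.7173 191.0056]
 [  0.       0.       1.    ]] [-0.0929  0.      0.      0.      0.    ] [[-0.0004 -0.9929  0.1185  0.4219]
 [-1.      0.0008  0.0035  0.0086]
 [-0.0036 -0.1185 -0.9929  1.0944]
 [ 0.      0.      0.      1.    ]]
[[ 0.0011 -0.9489 -0.3155  0.0836]
 [ 1.      0.001   0.0004 -0.0001]
 [-0.     -0.3155  0.9489 -0.1437]
 [ 0.      0.      0.      1.    ]] [[316.3537   0.     259.9249]
 [  0.     316.3537 191.9769]
 [  0.       0.       1.    ]]
```

View pics/top0.png

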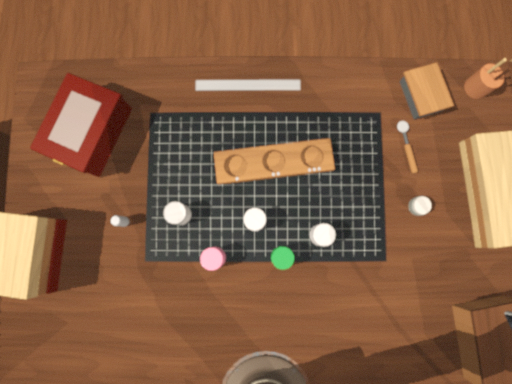

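View pics/scene0.png

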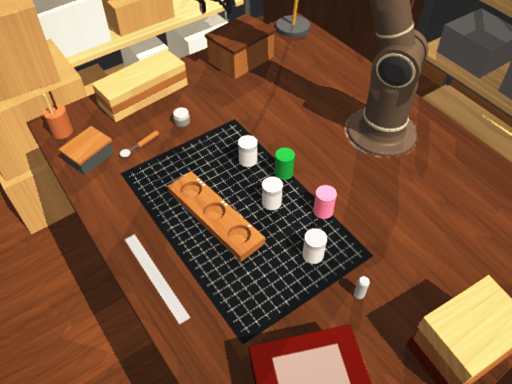

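The top view shows white tins at (177,213), (255,219) and (322,235), with pockets 1–3 at about (236,165), (274,160) and (312,156). The pink (212,259) and green (283,258) look-alikes stand close by on the robot's side, and the tube is at (120,221).

```bash
cat > h.py <<'E'
from station import telemetry, viewer, env
import cv2,numpy as np
from scipy.spatial.transform import Rotation as R
np.set_printoptions(precision=4,suppress=True)
def grab(n,save=None):
    s=telemetry.read_state(); c=viewer.read_camera(n)
    if n=="wrist":
        T=np.eye(4);T[:3,:3]=R.from_quat(s["tcp_rot"],scalar_first=True).as_matrix();T[:3,3]=s["tool_pos"]
        c["cam_to_world"]=T@c["T_tool_cam"]
    if save: cv2.imwrite(f"pics/{save}.png",c["pixels"])
    return c
def cast(c,px,z):
    u=cv2.undistortPoints(np.asarray(px,float).reshape(-1,1,2),c["camera_matrix"],c["dist_coeffs"])[:,0]
    M=c["cam_to_world"]; d=np.c_[u,np.ones(len(u))]@M[:3,:3].T; o=M[:3,3]
    return o+d*((z-o[2])/d[:,2])[:,None]
def blobs(c,white=True,amin=200):
    h=cv2.cvtColor(c["pixels"],cv2.COLOR_BGR2HSV)
    m=((h[...,1]<60)&(h[...,2]>120)) if white else ((h[...,0]>5)&(h[...,0]<22)&(h[...,1]>90)&(h[...,2]>130))
    m=m.astype(np.uint8)
    m=cv2.morphologyEx(m,cv2.MORPH_OPEN,np.ones((5,5)))
    return [k for k in cv2.findContours(m,cv2.RETR_EXTERNAL,cv2.CHAIN_APPROX_NONE)[0] if cv2.contourArea(k)>amin]
def tin(c,k,z=.08,r=.028):
    "outer edge (away from camera foot) of the silhouette belongs to the lid"
    p=cast(c,k,z)[:,:2]; o=c["cam_to_world"][:2,3]; u=p.mean(0)-o;u/=np.linalg.norm(u);v=np.array([-u[1],u[0]])
    a=(p-o)@u;b=(p-o)@v
    return o+u*(a.max()-r)+v*(b.max()+b.min())/2, np.ptp(b)
E
python3 - <<'E'
from h import *
c=grab("top")
for k in blobs(c):
    m=k.mean((0,1))
    if 140<m[0]<385 and 190<m[1]<260: print("tin",m,*tin(c,k))
for k in blobs(c,False,1000):
    m=k.mean((0,1))
    if 200<m[0]<350 and 120<m[1]<200:
        p=cast(c,k,.03)[:,:2].astype(np.float32)
        print("rack",m,cv2.minAreaRect(p))
px=[(236,165),(274,160),(312,156)];print(cast(c,px,.03))
print("pink/green top",cast(c,[(212,259),(283,258)],.08), "tube/jar",cast(c,[(120,221),(420,206)],.05))
E
```

```text
tin [210.8364 258.7273] [0.3724 0.1324] 0.048882815210598334
tin [321.6053 234.4868] [ 0.4324 -0.1518] 0.05922415196333786
tin [253.9437 218.7606] [0.4755 0.0276] 0.06271234012720736
tin [176.1711 212.9474] [0.4893 0.2322] 0.06188003766929363
rack [273.4263 161.4828] ((0.6319573521614075, -0.025617435574531555), (0.0921362116932869, 0.32353827357292175), 7.02366828918457)
rack [241.0899 185.665 ] ((0.5827811360359192, 0.031983375549316406), (1.5652639865875244, 1.1093188524246216), 89.665283203125)
[[ 0.6199  0.076   0.03  ]
 [ 0.6335 -0.0269  0.03  ]
 [ 0.6446 -0.1302  0.03  ]]
pink/green top [[ 0.3708  0.1318  0.08  ]
 [ 0.3735 -0.0467  0.08  ]] tube/jar [[ 0.4671  0.3811  0.05  ]
 [ 0.5061 -0.4141  0.05  ]]
```

Call:
send_rows:
  newtons: 40
  targets:
    - {"tx": 2.7, "ty": -3.1, "tz": -0.5, "jaw": 8.54}
    - {"tx": 2.7, "ty": -3.1}
    - {"tx": 2.7, "ty": -3.1}
    - {"tx": 2.7, "ty": -3.1}
    - {"tx": 2.7, "ty": -3.1}
    - {"tx": 2.7, "ty": -3.1}
    - {"tx": 2.7, "ty": -3.1}
    - {"tx": 2.7, "ty": -3.1}
    - {"tx": 2.7, "ty": -3.1}
    - {"tx": 2.7, "ty": -3.1}
    - {"tx": 2.7, "ty": -3.1}
    - {"tx": 2.7, "ty": -3.1}
    - {"tx": 2.7, "ty": -3.1}
    - {"tx": 2.7, "ty": -3.1}
    - {"tx": 2.7, "ty": -3.1}
    - {"tx": 2.7, "ty": -3.1}
    - {"tx": 2.7, "ty": -3.1}
    - {"tx": 2.7, "ty": -3.1}
    - {"tx": 2.7, "ty": -3.1}
    - {"tx": 2.7, "ty": -3.1}

```text
invalid input
```

Call:
send_rows:
  targets:
    - {"yaw": 6.3}
    - {"yaw": 6.3}
    - {"yaw": 6.2}
    - {"tz": 0}
    - {"tz": 0}

```text
invalid input
```

```bash
cat >> h.py <<'E'
def off(w):
    "world xy(z) target -> tool-axis shift in cm"
    s=telemetry.read_state();M=R.from_quat(s["tcp_rot"],scalar_first=True)
    return M.inv().apply(np.asarray(w)-s["tool_pos"])*100
def heading():
    M=R.from_quat(telemetry.read_state()["tcp_rot"],scalar_first=True).as_matrix();return np.degrees(np.arctan2(M[1,0],M[0,0])),M[:,2]
E
python3 - <<'E'
from h import *
s=telemetry.read_state();print(s["time"],s["tool_pos"],heading(),s["q"])
c=grab("wrist","w1")
for k in blobs(c): print(k.mean((0,1)),cv2.contourArea(k),*tin(c,k))
E
```

```text
0.2 [ 0.2722 -0.5623  0.2308] (np.float64(25.83493899713188), array([-0.0005,  0.0009, -1.    ])) [ 1.0517  0.4116 -0.0128  1.5967  0.0056  1.1343 -0.0822]
[445.6102 307.6017] 844.0 [ 0.2283 -0.815 ] 0.038314978254866815
[490.1531 265.0287] 3203.5 [ 0.289 -0.858] 0.0638381657328661
```

View pics/w1.png

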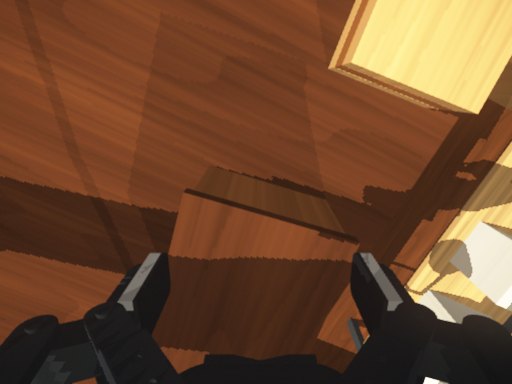

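The wrist view shows the brown box right under the gripper at (265,260), so the arm has not moved. The rows were refused, probably because each row needs every field.

Call:
send_rows:
  newtons: 40
  targets:
    - {"jaw": 8.5, "tx": 2.7, "ty": -3.1, "tz": -0.5, "yaw": 0}
    - {"jaw": 8.5, "tx": 2.7, "ty": -3.1, "tz": 0, "yaw": 0}
    - {"jaw": 8.5, "tx": 2.7, "ty": -3.1, "tz": 0, "yaw": 0}
    - {"jaw": 8.5, "tx": 2.7, "ty": -3.1, "tz": 0, "yaw": 0}
    - {"jaw": 8.5, "tx": 2.7, "ty": -3.1, "tz": 0, "yaw": 0}
    - {"jaw": 8.5, "tx": 2.7, "ty": -3.1, "tz": 0, "yaw": 0}
    - {"jaw": 8.5, "tx": 2.7, "ty": -3.1, "tz": 0, "yaw": 0}
    - {"jaw": 8.5, "tx": 2.7, "ty": -3.1, "tz": 0, "yaw": 0}
    - {"jaw": 8.5, "tx": 2.7, "ty": -3.1, "tz": 0, "yaw": 0}
    - {"jaw": 8.5, "tx": 2.7, "ty": -3.1, "tz": 0, "yaw": 0}
    - {"jaw": 8.5, "tx": 2.7, "ty": -3.1, "tz": 0, "yaw": 0}
    - {"jaw": 8.5, "tx": 2.7, "ty": -3.1, "tz": 0, "yaw": 0}
    - {"jaw": 8.5, "tx": 2.7, "ty": -3.1, "tz": 0, "yaw": 0}
    - {"jaw": 8.5, "tx": 2.7, "ty": -3.1, "tz": 0, "yaw": 0}
    - {"jaw": 8.5, "tx": 2.7, "ty": -3.1, "tz": 0, "yaw": 0}
    - {"jaw": 8.5, "tx": 2.7, "ty": -3.1, "tz": 0, "yaw": 0}
    - {"jaw": 8.5, "tx": 2.7, "ty": -3.1, "tz": 0, "yaw": 0}
    - {"jaw": 8.5, "tx": 2.7, "ty": -3.1, "tz": 0, "yaw": 0}
    - {"jaw": 8.5, "tx": 2.7, "ty": -3.1, "tz": 0, "yaw": 0}
    - {"jaw": 8.5, "tx": 2.7, "ty": -3.1, "tz": 0, "yaw": 0}

```text
time: 2.25
tool_pos: [0.4885, 0.2322, 0.2363]
tcp_rot: [0.0, 0.975, 0.223, 0.0]
force: [0.0, 0.1, -0.5]
grip_width: 0.995
finger_force: 0.0
```

Call:
send_rows:
  targets:
    - {"jaw": 8.5, "tx": 0, "ty": 0, "tz": 0, "yaw": 6.3}
    - {"jaw": 8.5, "tx": 0, "ty": 0, "tz": 0, "yaw": 6.3}
    - {"jaw": 8.5, "tx": 0, "ty": 0, "tz": 0, "yaw": 6.2}
    - {"jaw": 8.5, "tx": 0, "ty": 0, "tz": 0, "yaw": 0}
    - {"jaw": 8.5, "tx": 0, "ty": 0, "tz": 0, "yaw": 0}

```text
time: 2.75
tool_pos: [0.4882, 0.2308, 0.2363]
tcp_rot: [0.0, 0.998, 0.063, 0.0]
force: [-0.4, -0.3, 0.5]
grip_width: 0.995
finger_force: 0.0
```

```bash
python3 - <<'E'
from h import *
s=telemetry.read_state();print(s["time"],s["tool_pos"],heading(),s["q"],s["force"])
c=grab("wrist","w2")
for k in blobs(c): print(k.mean((0,1)),cv2.contourArea(k),*tin(c,k))
E
```

```text
2.75 [0.4882 0.2308 0.2363] (np.float64(7.2129235439053385), array([ 0.    , -0.0001, -1.    ])) [-0.0919  0.3139 -0.5466  1.769   0.1805  1.1086 -2.1426] [-0.4267 -0.3023  0.4526]
[329.2378 283.958 ] 1372.5 [0.3734 0.1403] 0.050644081386604936
[141.7766 274.4255] 358.0 [0.3577 0.3472] 0.010099180014624034
[380.7236 280.3171] 548.5 [0.3757 0.0773] 0.01655000499506677
[439.7867 203.    ] 4112.5 [0.4733 0.0265] 0.057719703216205884
[110.069  163.2241] 845.0 [0.4829 0.3734] 0.026044380165897357
[258.0699 167.7419] 3016.0 [0.4898 0.234 ] 0.05627388774629975
```

View pics/w2.png

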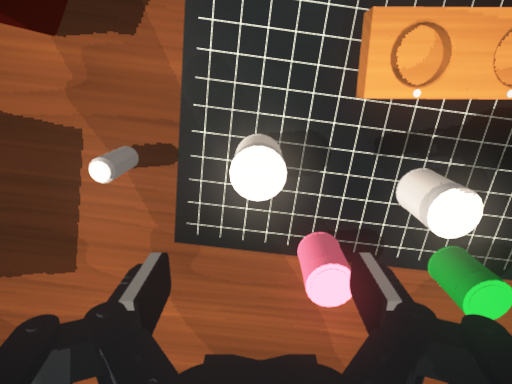

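The lid of tin A is at (258,172), pocket 1 is at (420,55), and the fingers are clear of the pink tin at (325,270). Next I descend and grip.

Call:
send_rows:
  newtons: 50
  targets:
    - {"jaw": 8.5, "tx": 0.2, "ty": -0.25, "tz": 3, "yaw": 0}
    - {"jaw": 8.5, "tx": 0, "ty": 0, "tz": 4, "yaw": 0}
    - {"jaw": 8.5, "tx": 0, "ty": 0, "tz": 4, "yaw": 0}
    - {"jaw": 8.5, "tx": 0, "ty": 0, "tz": 4, "yaw": 0}
    - {"jaw": 8.5, "tx": 0, "ty": 0, "tz": 3, "yaw": 0}
    - {"jaw": 8.5, "tx": 0, "ty": 0, "tz": 2.3, "yaw": 0}
    - {"jaw": 8.5, "tx": 0, "ty": 0, "tz": 0, "yaw": 0}
    - {"jaw": 4.5, "tx": 0, "ty": 0, "tz": 0, "yaw": 0}
    - {"jaw": 4.5, "tx": 0, "ty": 0, "tz": 0, "yaw": 0}
    - {"jaw": 4.5, "tx": 0, "ty": 0, "tz": 0, "yaw": 0}
    - {"jaw": 4.5, "tx": 0, "ty": 0, "tz": 0, "yaw": 0}
    - {"jaw": 4.5, "tx": 0, "ty": 0, "tz": 0, "yaw": 0}
    - {"jaw": 4.5, "tx": 0, "ty": 0, "tz": 0, "yaw": 0}
    - {"jaw": 4.5, "tx": 0, "ty": 0, "tz": 0, "yaw": 0}

```text
time: 4.2
tool_pos: [0.4911, 0.234, 0.0351]
tcp_rot: [-0.0, 0.998, 0.061, 0.002]
force: [-0.6, -0.2, 8.0]
grip_width: 0.644
finger_force: 53.1
```

Call:
send_rows:
  targets:
    - {"jaw": 4.5, "tx": 0, "ty": 0, "tz": -1, "yaw": 0}
    - {"jaw": 4.5, "tx": 0, "ty": 0, "tz": -2, "yaw": 0}
    - {"jaw": 4.5, "tx": 0, "ty": 0, "tz": -3, "yaw": 0}
    - {"jaw": 4.5, "tx": 0, "ty": 0, "tz": -3, "yaw": 0}
    - {"jaw": 4.5, "tx": 0, "ty": 0, "tz": -3, "yaw": 0}
    - {"jaw": 4.5, "tx": 0, "ty": 0, "tz": -1, "yaw": 0}
    - {"jaw": 4.5, "tx": 0, "ty": 0, "tz": 0, "yaw": 0}
    - {"jaw": 4.5, "tx": 0, "ty": 0, "tz": 0, "yaw": 0}
    - {"jaw": 4.5, "tx": 0, "ty": 0, "tz": 0, "yaw": 0}
    - {"jaw": 4.5, "tx": 0, "ty": 0, "tz": 0, "yaw": 0}

```text
time: 5.2
tool_pos: [0.4892, 0.2331, 0.1619]
tcp_rot: [0.0, 0.998, 0.061, -0.001]
force: [0.1, 0.9, -2.1]
grip_width: 0.643
finger_force: 53.2
```

```bash
cat >> h.py <<'E'
def pocket(c,guess):
    "mouth centre: edge points of dark pocket interior / rim seen around guess, circle at z=.03 -> px"
    pass
E
python3 - <<'E'
from h import *
F=[]
for i in range(6):
    s=telemetry.read_state();F.append(np.r_[s["force"],s["effort"]]);c=grab("wrist","w3" if i==0 else None)
print(np.array(F)[:,:3],np.mean(F,0),s["time"],s["tool_pos"],heading())
E
```

```text
[[ 0.0804  0.9089 -2.0972]
 [ 0.4063  0.4322 -2.2887]
 [-0.086  -0.1379 -1.9097]
 [-0.0614 -0.0506 -1.9969]
 [ 0.5287  0.7637 -0.4978]
 [-0.4069 -0.2623 -2.2546]] [  0.0769   0.2756  -1.8408   0.0231 -52.8354  -5.6587 -26.8995   0.0113
   0.0131  -0.0018] 5.45 [0.4898 0.2335 0.1629] (np.float64(7.034016112706657), array([-0.0004, -0.0001, -1.    ]))
```

View pics/w3.png

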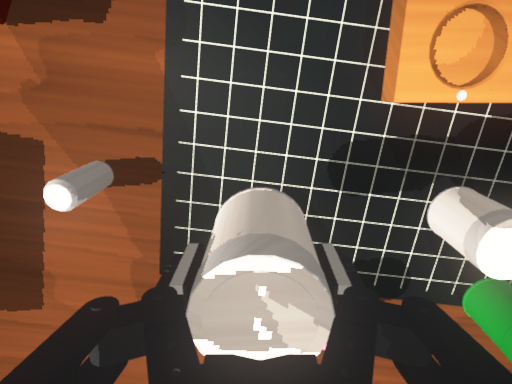

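The tin is held upright and pocket 1 shows at (470,45). It weighs about 1.9 N, so it is a light one. I'll move until pocket 1 is under the camera.

Call:
send_rows:
  targets:
    - {"jaw": 4.5, "tx": 0.3, "ty": 2, "tz": 0, "yaw": 0}
    - {"jaw": 4.5, "tx": 0.4, "ty": 4, "tz": 0, "yaw": 0}
    - {"jaw": 4.5, "tx": 0.4, "ty": 4, "tz": 0, "yaw": 0}
    - {"jaw": 4.5, "tx": 0.4, "ty": 4, "tz": 0, "yaw": 0}
    - {"jaw": 4.5, "tx": 0.4, "ty": 2.5, "tz": 0, "yaw": 0}
    - {"jaw": 4.5, "tx": 0, "ty": 0.6, "tz": 0, "yaw": 0}
    - {"jaw": 4.5, "tx": 0, "ty": 0, "tz": 0, "yaw": 0}
    - {"jaw": 4.5, "tx": 0, "ty": 0, "tz": 0, "yaw": 0}

```text
time: 6.3
tool_pos: [0.5294, 0.0675, 0.1633]
tcp_rot: [-0.0, 0.998, 0.062, 0.0]
force: [0.2, 0.0, -1.4]
grip_width: 0.644
finger_force: 53.5
```

```bash
python3 - <<'E'
from h import *
s=telemetry.read_state();print(s["time"],s["tool_pos"],heading())
c=grab("wrist")
im=c["pixels"];cv2.imwrite("pics/w4.png",cv2.resize(im[:240],None,fx=1.5,fy=1.5))
print([im[80,x].tolist() for x in range(190,340,6)])
np.savez("w4.npz",**c)
E
```

```text
6.3 [0.5294 0.0675 0.1633] (np.float64(7.102411354416089), array([-0.    ,  0.0008, -1.    ]))
[[61, 112, 186], [73, 154, 237], [75, 158, 240], [76, 159, 240], [77, 158, 240], [45, 89, 149], [46, 92, 157], [45, 92, 157], [78, 164, 243], [77, 162, 242], [78, 162, 242], [78, 162, 242], [78, 162, 243], [70, 145, 229], [70, 144, 229], [70, 143, 229], [70, 144, 229], [55, 113, 188], [74, 156, 237], [75, 157, 237], [76, 157, 237], [74, 155, 237], [74, 156, 236], [74, 156, 236], [74, 154, 236]]
```

View pics/w4.png

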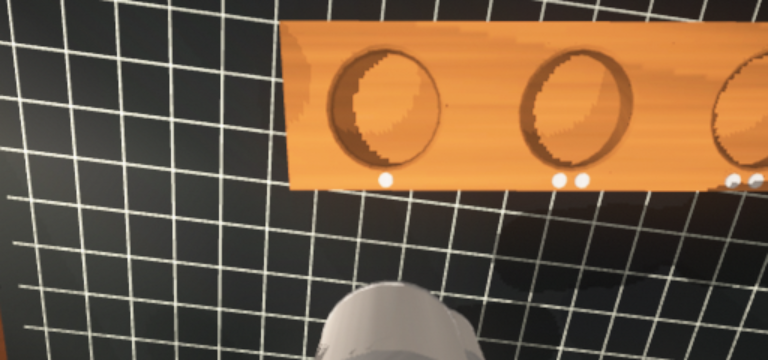

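Pocket 1's mouth is at about (256,72) and pocket 2's at (384,72) in full-picture pixels, with the studs beside them. I'll refine both with a radial edge fit.

```bash
cat >> h.py <<'E'
from scipy.optimize import least_squares
def proj(c,w):
    M=np.linalg.inv(c["cam_to_world"]);r=cv2.Rodrigues(M[:3,:3])[0]
    return cv2.projectPoints(np.asarray(w,float),r,M[:3,3],c["camera_matrix"],c["dist_coeffs"])[0][:,0]
def pocket(c,px,r=.0305):
    "rim = strongest brightness step on rays from the guess, in the mouth plane"
    im=cv2.GaussianBlur(c["pixels"][...,2],(3,3),0).astype(np.float32); p=cast(c,[px],.03)[0]
    for _ in range(3):
        P=[];rr=np.arange(.024,.037,.0004)
        for a in np.radians(np.arange(0,360,4)):
            w=np.c_[p[0]+rr*np.cos(a),p[1]+rr*np.sin(a),0*rr+.03]; q=proj(c,w).astype(np.float32)
            v=cv2.remap(im,q[:,0],q[:,1],cv2.INTER_LINEAR).ravel(); g=v[3:]-v[:-3]
            hit=np.where(g>15)[0]
            if len(hit):
                i=hit[g[hit]>.6*g[hit].max()].max(); P.append(w[i+1,:2])
        P=np.array(P); f=least_squares(lambda t:np.hypot(*(P-t[:2]).T)-t[2],[*p[:2],r],loss="soft_l1",f_scale=.001); p=np.r_[f.x[:2],.03]
    return p[:2],f.x[2],len(P),np.median(np.abs(f.fun))
E
python3 - <<'E'
from h import *
c=dict(np.load("w4.npz"))
a=pocket(c,(256.3,72));b=pocket(c,(384.3,71.7));print(a,b,np.linalg.norm(a[0]-b[0]),np.degrees(np.arctan2(-(a[0]-b[0])[0],(a[0]-b[0])[1])))
print(cast(c,[(256.3,72),(384.3,71.7)],.03))
# where is the held tin's axis? expect tool y=0
s=telemetry.read_state();print(off([*a[0],.05]),s["time"])
E
```

```text
(array([0.6217, 0.0837]), np.float64(0.0316635423087161), 90, np.float64(0.00033296543573024806)) (array([ 0.6347, -0.0204]), np.float64(0.031461262555053986), 90, np.float64(0.0002557882138879645)) 0.1048910402463699 7.1227109702772164
[[ 0.6231  0.0832  0.03  ]
 [ 0.6363 -0.0208  0.03  ]]
[ 9.3561 -0.4173 11.3391] 6.35
```

```bash
python3 - <<'E'
from h import *
c=dict(np.load("w4.npz"));im=c["pixels"]
col=im[180:196,255:264].mean((1,2));print(col)
for r in (187,188,189):
  for z in (.127,.130): print(r,z,off(cast(c,[(260,r)],z)[0]))
E
```

```text
[ 43.3333  43.3704  43.8519  43.7037  43.6296  43.963   52.1852  89.0741
 170.4074 191.4444 158.5926 140.6667 140.2222 139.963  139.8148 139.4815]
187 0.127 [ 2.6639 -0.0414  3.6379]
187 0.13 [ 2.7584 -0.0415  3.3379]
188 0.127 [ 2.6012 -0.0414  3.6379]
188 0.13 [ 2.6969 -0.0414  3.3379]
189 0.127 [ 2.5385 -0.0413  3.6379]
189 0.13 [ 2.6352 -0.0414  3.3379]
```

Call:
send_rows:
  targets:
    - {"jaw": 4.5, "tx": 1.4, "ty": -0.4, "tz": 0, "yaw": 0}
    - {"jaw": 4.5, "tx": 3, "ty": 0, "tz": 0, "yaw": 0}
    - {"jaw": 4.5, "tx": 3, "ty": 0, "tz": 0, "yaw": 0}
    - {"jaw": 4.5, "tx": 2, "ty": 0, "tz": 2, "yaw": 0}
    - {"jaw": 4.5, "tx": 0, "ty": 0, "tz": 3, "yaw": 0}
    - {"jaw": 4.5, "tx": 0, "ty": 0, "tz": 2.5, "yaw": 0}
    - {"jaw": 4.5, "tx": 0, "ty": 0, "tz": 1, "yaw": 0}
    - {"jaw": 4.5, "tx": 0, "ty": 0, "tz": 0, "yaw": 0}
    - {"jaw": 4.5, "tx": 0, "ty": 0, "tz": 0, "yaw": 0}

```text
time: 7.25
tool_pos: [0.623, 0.0825, 0.0793]
tcp_rot: [-0.0, 0.998, 0.062, 0.001]
force: [0.2, -0.3, -2.8]
grip_width: 0.642
finger_force: 53.4
```

```bash
python3 - <<'E'
from h import *
s=telemetry.read_state();c0=dict(np.load("w4.npz"))
print(s["time"],s["tool_pos"],s["force"],off([.6217,.0837,.047]))
E
```

```text
7.25 [0.623  0.0825 0.0793] [ 0.2271 -0.2775 -2.7758] [-0.1151 -0.1297  3.2327]
```

Call:
send_rows:
  targets:
    - {"jaw": 4.5, "tx": 0, "ty": -0.1, "tz": 0.7, "yaw": 0}
    - {"jaw": 4.5, "tx": 0, "ty": 0, "tz": 0.7, "yaw": 0}
    - {"jaw": 4.5, "tx": 0, "ty": 0, "tz": 0.6, "yaw": 0}
    - {"jaw": 4.5, "tx": 0, "ty": 0, "tz": 0.5, "yaw": 0}
    - {"jaw": 4.5, "tx": 0, "ty": 0, "tz": 0.3, "yaw": 0}
    - {"jaw": 4.5, "tx": 0, "ty": 0, "tz": 0.2, "yaw": 0}
    - {"jaw": 4.5, "tx": 0, "ty": 0, "tz": 0.1, "yaw": 0}

```text
time: 7.95
tool_pos: [0.6223, 0.0825, 0.0472]
tcp_rot: [0.0, 0.998, 0.061, -0.0]
force: [-3.8, -1.1, 5.8]
grip_width: 0.647
finger_force: 53.4
```

Call:
send_rows:
  targets:
    - {"jaw": 6.5, "tx": 0, "ty": 0, "tz": 0, "yaw": 0}
    - {"jaw": 8, "tx": 0, "ty": 0, "tz": 0, "yaw": 0}
    - {"jaw": 8, "tx": 0, "ty": 0, "tz": 0, "yaw": 0}
    - {"jaw": 8, "tx": 0, "ty": 0, "tz": 0, "yaw": 0}
    - {"jaw": 8, "tx": 0, "ty": 0, "tz": -1.5, "yaw": 0}
    - {"jaw": 8, "tx": 0, "ty": 0, "tz": -4, "yaw": 0}
    - {"jaw": 8, "tx": 0, "ty": 0, "tz": -4, "yaw": 0}
    - {"jaw": 8, "tx": 0, "ty": 0, "tz": -4, "yaw": 0}
    - {"jaw": 8, "tx": -2, "ty": 0.4, "tz": -3, "yaw": 0}
    - {"jaw": 8.5, "tx": -4, "ty": 1, "tz": -2.4, "yaw": 0}
    - {"jaw": 8.5, "tx": -4, "ty": 1, "tz": 0, "yaw": 0}
    - {"jaw": 8.5, "tx": -4, "ty": 1, "tz": 0, "yaw": 0}
    - {"jaw": 8.5, "tx": -1.3, "ty": 0.3, "tz": 0, "yaw": 0}
    - {"jaw": 8.5, "tx": 0, "ty": 0, "tz": 0, "yaw": 0}
    - {"jaw": 8.5, "tx": 0, "ty": 0, "tz": 0, "yaw": 0}

```text
time: 9.45
tool_pos: [0.4761, 0.0274, 0.2373]
tcp_rot: [0.0, 0.998, 0.061, 0.001]
force: [-1.1, -0.7, 0.2]
grip_width: 0.991
finger_force: 0.0
```

```bash
python3 - <<'E'
from h import *
F=[]
for i in range(4):
    s=telemetry.read_state();F.append(s["force"]);c=grab("wrist","w5" if i==0 else None)
print(np.mean(F,0),s["time"],s["tool_pos"],heading())
for k in blobs(c,amin=900): t=tin(c,k);print(k.mean((0,1)),cv2.contourArea(k),*t,off([*t[0],.033]), tin(c,k,.092)[0])
E
```

```text
[-0.2463 -0.6681  0.1424] 9.6 [0.4761 0.0278 0.2364] (np.float64(7.074109786870849), array([-0.0002,  0.0008, -1.    ]))
[408.3092 221.8986] 3750.5 [ 0.4342 -0.1471] 0.057139504062418744 [-6.2825 16.8606 20.3023] [ 0.4398 -0.1388]
[258.199  172.6073] 3029.5 [0.4736 0.0293] 0.05738715383182742 [-0.2067 -0.1668 20.3151] [0.4781 0.0298]
[218.9409  17.    ] 2508.0 [0.6111 0.0783] 0.05332786156613698 [14.0422 -3.3348 20.3164] [0.6081 0.076 ]
```

View pics/w5.png

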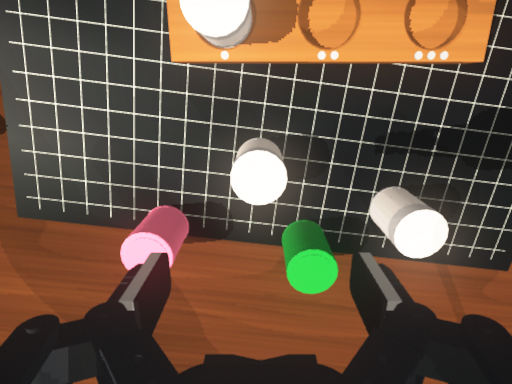

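Tin A stands in pocket 1 at (215,10), and tin B's lid is centred at (258,177). I'll grip B, lift it and move it in front of pocket 2.

Call:
send_rows:
  newtons: 50
  targets:
    - {"jaw": 8.5, "tx": -0.2, "ty": -0.15, "tz": 3, "yaw": 0}
    - {"jaw": 8.5, "tx": 0, "ty": 0, "tz": 4, "yaw": 0}
    - {"jaw": 8.5, "tx": 0, "ty": 0, "tz": 4, "yaw": 0}
    - {"jaw": 8.5, "tx": 0, "ty": 0, "tz": 4, "yaw": 0}
    - {"jaw": 8.5, "tx": 0, "ty": 0, "tz": 3, "yaw": 0}
    - {"jaw": 8.5, "tx": 0, "ty": 0, "tz": 2.3, "yaw": 0}
    - {"jaw": 8.5, "tx": 0, "ty": 0, "tz": 0, "yaw": 0}
    - {"jaw": 4.5, "tx": 0, "ty": 0, "tz": 0, "yaw": 0}
    - {"jaw": 4.5, "tx": 0, "ty": 0, "tz": 0, "yaw": 0}
    - {"jaw": 4.5, "tx": 0, "ty": 0, "tz": 0, "yaw": 0}
    - {"jaw": 4.5, "tx": 0, "ty": 0, "tz": 0, "yaw": 0}
    - {"jaw": 4.5, "tx": 0, "ty": 0, "tz": 0, "yaw": 0}
    - {"jaw": 4.5, "tx": 0, "ty": 0, "tz": 0, "yaw": 0}
    - {"jaw": 4.5, "tx": 0, "ty": 0, "tz": 0, "yaw": 0}

```text
time: 11.05
tool_pos: [0.4741, 0.0285, 0.0347]
tcp_rot: [0.0, 0.998, 0.061, 0.001]
force: [-0.3, 0.0, 8.2]
grip_width: 0.648
finger_force: 53.2
```

Call:
send_rows:
  targets:
    - {"jaw": 4.5, "tx": 0, "ty": 0, "tz": -1, "yaw": 0}
    - {"jaw": 4.5, "tx": 0, "ty": 0, "tz": -2, "yaw": 0}
    - {"jaw": 4.5, "tx": 0, "ty": 0, "tz": -3, "yaw": 0}
    - {"jaw": 4.5, "tx": 0, "ty": 0, "tz": -3, "yaw": 0}
    - {"jaw": 4.5, "tx": 0, "ty": 1, "tz": -3, "yaw": 0}
    - {"jaw": 4.5, "tx": 2, "ty": 2, "tz": -1, "yaw": 0}
    - {"jaw": 4.5, "tx": 2.5, "ty": 2.5, "tz": 0, "yaw": 0}
    - {"jaw": 4.5, "tx": 1.7, "ty": 1.4, "tz": 0, "yaw": 0}
    - {"jaw": 4.5, "tx": 0, "ty": 0, "tz": 0, "yaw": 0}
    - {"jaw": 4.5, "tx": 0, "ty": 0, "tz": 0, "yaw": 0}
    - {"jaw": 4.5, "tx": 0, "ty": 0, "tz": 0, "yaw": 0}

```text
time: 12.15
tool_pos: [0.5418, -0.0317, 0.1634]
tcp_rot: [-0.0, 0.998, 0.062, -0.0]
force: [-0.4, -0.0, -2.2]
grip_width: 0.644
finger_force: 53.2
```

```bash
cat > m.py <<'E'
from h import *
import sys
g=np.array([float(x) for x in sys.argv[1:3]])
F=[];C=[];O=[];E=[];H=[];Z=[]
for i in range(6):
    s=telemetry.read_state();F.append(np.r_[s["force"],s["effort"][1:4]]);o=s["tool_pos"];Z.append(o)
    c=grab("wrist")
    p=pocket(c,proj(c,[[*g,.03]])[0]);C.append(p[0]);O.append(off([*p[0],.047]))
    col=c["pixels"][150:230,256:264].mean((1,2));d=np.diff(cv2.GaussianBlur(col[None],(1,1),0)[0])
    r=150+np.argmax(d)+.5;E.append(off(cast(c,[(260,r)],o[2]-.035)[0])[0]); H.append(r)
print("F",np.mean(F,0),"t",s["time"],"tcp",np.mean(Z,0),"pocket",np.mean(C,0),"fit",p[1:])
print("shift",np.mean(O,0),"held rim x cm",np.mean(E),H)
E
python3 m.py .6347 -.0204
```

```text
F [ -0.1513  -0.0601  -1.7117 -52.7618  -4.5724 -27.0129] t 12.4 tcp [ 0.5422 -0.0319  0.1635] pocket [ 0.6343 -0.0207] fit (np.float64(0.03184392990729613), 90, np.float64(0.0002702238094966433))
shift [ 9.272   0.0152 11.6452] held rim x cm 3.390726251936728 [np.float64(173.5), np.float64(173.5), np.float64(173.5), np.float64(173.5), np.float64(173.5), np.float64(186.5)]
```

Call:
send_rows:
  targets:
    - {"jaw": 4.5, "tx": 1.4, "ty": 0.05, "tz": 0, "yaw": 0}
    - {"jaw": 4.5, "tx": 3, "ty": 0, "tz": 0, "yaw": 0}
    - {"jaw": 4.5, "tx": 3, "ty": 0, "tz": 0, "yaw": 0}
    - {"jaw": 4.5, "tx": 1.9, "ty": 0, "tz": 2, "yaw": 0}
    - {"jaw": 4.5, "tx": 0, "ty": 0, "tz": 3, "yaw": 0}
    - {"jaw": 4.5, "tx": 0, "ty": 0, "tz": 2.5, "yaw": 0}
    - {"jaw": 4.5, "tx": 0, "ty": 0, "tz": 1, "yaw": 0}
    - {"jaw": 4.5, "tx": 0, "ty": 0, "tz": 0, "yaw": 0}
    - {"jaw": 4.5, "tx": 0, "ty": 0, "tz": 0, "yaw": 0}

```text
time: 13.35
tool_pos: [0.6358, -0.0215, 0.0793]
tcp_rot: [-0.0, 0.998, 0.061, 0.001]
force: [-0.8, 0.7, -1.6]
grip_width: 0.646
finger_force: 53.2
```

```bash
python3 - <<'E'
from h import *
for i in range(3):
    s=telemetry.read_state();print(s["time"],s["tool_pos"],s["force"],off([.6343,-.0207,.047]));viewer.read_camera("wrist")
E
```

```text
13.35 [ 0.6358 -0.0215  0.0793] [-0.8288  0.6752 -1.6037] [-0.1443 -0.0959  3.2337]
13.4 [ 0.6362 -0.0215  0.0799] [ 0.0525 -0.4434 -1.4355] [-0.1838 -0.1002  3.2856]
13.45 [ 0.6362 -0.0216  0.08  ] [-0.9026 -0.1287 -0.312 ] [-0.1909 -0.1115  3.301 ]
```

Call:
send_rows:
  targets:
    - {"jaw": 4.5, "tx": -0.12, "ty": -0.07, "tz": 0.7, "yaw": 0}
    - {"jaw": 4.5, "tx": 0, "ty": 0, "tz": 0.7, "yaw": 0}
    - {"jaw": 4.5, "tx": 0, "ty": 0, "tz": 0.6, "yaw": 0}
    - {"jaw": 4.5, "tx": 0, "ty": 0, "tz": 0.5, "yaw": 0}
    - {"jaw": 4.5, "tx": 0, "ty": 0, "tz": 0.3, "yaw": 0}
    - {"jaw": 4.5, "tx": 0, "ty": 0, "tz": 0.2, "yaw": 0}
    - {"jaw": 4.5, "tx": 0, "ty": 0, "tz": 0.1, "yaw": 0}

```text
time: 14.2
tool_pos: [0.6339, -0.0211, 0.047]
tcp_rot: [-0.0, 0.998, 0.061, -0.0]
force: [-0.2, -1.5, -2.3]
grip_width: 0.645
finger_force: 53.2
```

Call:
send_rows:
  targets:
    - {"jaw": 4.5, "tx": 0, "ty": 0, "tz": 0.15, "yaw": 0}
    - {"jaw": 6.5, "tx": 0, "ty": 0, "tz": 0, "yaw": 0}
    - {"jaw": 7.5, "tx": 0, "ty": 0, "tz": 0, "yaw": 0}
    - {"jaw": 7.5, "tx": 0, "ty": 0, "tz": 0, "yaw": 0}
    - {"jaw": 7.5, "tx": 0, "ty": 0, "tz": 0, "yaw": 0}
    - {"jaw": 7.5, "tx": 0, "ty": 0, "tz": -1.5, "yaw": 0}
    - {"jaw": 7.5, "tx": 0, "ty": 0, "tz": -4, "yaw": 0}
    - {"jaw": 7.5, "tx": 0, "ty": 0, "tz": -4, "yaw": 0}
    - {"jaw": 7.5, "tx": 0, "ty": 0, "tz": -4, "yaw": 0}
    - {"jaw": 8.5, "tx": -2.5, "ty": 1.2, "tz": -3, "yaw": 0}
    - {"jaw": 8.5, "tx": -4, "ty": 2, "tz": -2.6, "yaw": 0}
    - {"jaw": 8.5, "tx": -4, "ty": 2, "tz": 0, "yaw": 0}
    - {"jaw": 8.5, "tx": -4, "ty": 2, "tz": 0, "yaw": 0}
    - {"jaw": 8.5, "tx": -4, "ty": 2, "tz": 0, "yaw": 0}
    - {"jaw": 8.5, "tx": -3, "ty": 1.05, "tz": 0, "yaw": 0}
    - {"jaw": 8.5, "tx": 0, "ty": 0, "tz": 0, "yaw": 0}
    - {"jaw": 8.5, "tx": 0, "ty": 0, "tz": 0, "yaw": 0}

```text
time: 15.9
tool_pos: [0.4346, -0.1485, 0.2372]
tcp_rot: [0.001, 0.998, 0.061, 0.001]
force: [0.2, 0.3, 0.7]
grip_width: 0.998
finger_force: 0.0
```

```bash
python3 - <<'E'
from h import *
c=grab("wrist")
s=telemetry.read_state();print(s["time"],s["tool_pos"],heading(),s["q"])
for k in blobs(c,amin=900): t=tin(c,k);print(k.mean((0,1)),cv2.contourArea(k),*t,off([*t[0],.033]))
c=grab("top","top2");cv2.imwrite("pics/tw.png",np.hstack([cv2.resize(c["pixels"][100:280,130:400],None,fx=1.5,fy=1.5)]))
E
```

```text
15.95 [ 0.4353 -0.1479  0.237 ] (np.float64(7.0489476894109755), array([ 0.002 , -0.0005, -1.    ])) [ 0.6164  0.151  -0.4352  1.9499  0.0732  1.0536 -1.2982]
[258.1551 170.5989] 2998.5 [ 0.4341 -0.1466] 0.05646690435393391 [-0.1344 -0.1618 20.3978]
[497.3969 124.9618] 1258.5 [ 0.5121 -0.3555] 0.03991758914764268 [ 5.0373 21.526  20.4239]
```

View pics/tw.png

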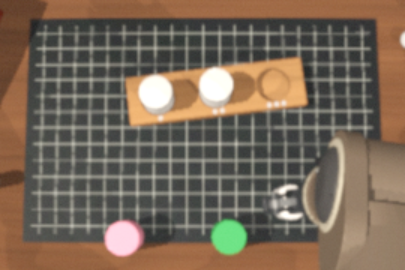

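Tins A and B stand in pockets 1 and 2, at (156,95) and (216,87) in the crop. Pocket 3 at (275,85) is free. I'll fetch tin C.

Call:
send_rows:
  newtons: 60
  targets:
    - {"jaw": 8.5, "tx": -0.1, "ty": -0.15, "tz": 3, "yaw": 0}
    - {"jaw": 8.5, "tx": 0, "ty": 0, "tz": 4, "yaw": 0}
    - {"jaw": 8.5, "tx": 0, "ty": 0, "tz": 4, "yaw": 0}
    - {"jaw": 8.5, "tx": 0, "ty": 0, "tz": 4, "yaw": 0}
    - {"jaw": 8.5, "tx": 0, "ty": 0, "tz": 3, "yaw": 0}
    - {"jaw": 8.5, "tx": 0, "ty": 0, "tz": 2.3, "yaw": 0}
    - {"jaw": 8.5, "tx": 0, "ty": 0, "tz": 0, "yaw": 0}
    - {"jaw": 4.5, "tx": 0, "ty": 0, "tz": 0, "yaw": 0}
    - {"jaw": 4.5, "tx": 0, "ty": 0, "tz": 0, "yaw": 0}
    - {"jaw": 4.5, "tx": 0, "ty": 0, "tz": 0, "yaw": 0}
    - {"jaw": 4.5, "tx": 0, "ty": 0, "tz": 0, "yaw": 0}
    - {"jaw": 4.5, "tx": 0, "ty": 0, "tz": 0, "yaw": 0}
    - {"jaw": 4.5, "tx": 0, "ty": 0, "tz": 0, "yaw": 0}
    - {"jaw": 4.5, "tx": 0, "ty": 0, "tz": 0, "yaw": 0}

```text
time: 17.4
tool_pos: [0.4346, -0.147, 0.0344]
tcp_rot: [0.0, 0.998, 0.061, 0.002]
force: [0.5, 1.1, 7.7]
grip_width: 0.642
finger_force: 63.2
```

Call:
send_rows:
  targets:
    - {"jaw": 4.5, "tx": 0, "ty": 0, "tz": -1, "yaw": 0}
    - {"jaw": 4.5, "tx": 0, "ty": 0, "tz": -2, "yaw": 0}
    - {"jaw": 4.5, "tx": 0, "ty": 0, "tz": -3, "yaw": 0}
    - {"jaw": 4.5, "tx": 0, "ty": 0, "tz": -3, "yaw": 0}
    - {"jaw": 4.5, "tx": 1.5, "ty": 0, "tz": -3, "yaw": 0}
    - {"jaw": 4.5, "tx": 3, "ty": 0.2, "tz": -1, "yaw": 0}
    - {"jaw": 4.5, "tx": 3, "ty": 0.2, "tz": 0, "yaw": 0}
    - {"jaw": 4.5, "tx": 3, "ty": 0, "tz": 0, "yaw": 0}
    - {"jaw": 4.5, "tx": 1.7, "ty": 0, "tz": 0, "yaw": 0}
    - {"jaw": 4.5, "tx": 0, "ty": 0, "tz": 0, "yaw": 0}
    - {"jaw": 4.5, "tx": 0, "ty": 0, "tz": 0, "yaw": 0}
    - {"jaw": 4.5, "tx": 0, "ty": 0, "tz": 0, "yaw": 0}

```text
time: 18.6
tool_pos: [0.5534, -0.1363, 0.1628]
tcp_rot: [0.0, 0.998, 0.061, -0.001]
force: [0.2, 0.1, -3.9]
grip_width: 0.64
finger_force: 65.0
```

```bash
python3 m.py .647 -.125
```

```text
F [ -0.0317  -0.1432  -4.7107 -58.2516  -4.9741 -28.6368] t 18.85 tcp [ 0.5539 -0.1364  0.163 ] pocket [ 0.6468 -0.1249] fit (np.float64(0.03175481184588413), 90, np.float64(0.00023454108120014167))
shift [ 9.3538 -0.0044 11.6048] held rim x cm 4.304302470591698 [np.float64(154.5), np.float64(184.5), np.float64(155.5), np.float64(155.5), np.float64(155.5), np.float64(155.5)]
```

Call:
send_rows:
  targets:
    - {"jaw": 4.5, "tx": 1.3, "ty": 0.0, "tz": 0, "yaw": 0}
    - {"jaw": 4.5, "tx": 3, "ty": 0, "tz": 0, "yaw": 0}
    - {"jaw": 4.5, "tx": 3, "ty": 0, "tz": 0, "yaw": 0}
    - {"jaw": 4.5, "tx": 1.9, "ty": 0, "tz": 2, "yaw": 0}
    - {"jaw": 4.5, "tx": 0, "ty": 0, "tz": 3, "yaw": 0}
    - {"jaw": 4.5, "tx": 0, "ty": 0, "tz": 2.5, "yaw": 0}
    - {"jaw": 4.5, "tx": 0, "ty": 0, "tz": 1, "yaw": 0}
    - {"jaw": 4.5, "tx": 0, "ty": 0, "tz": 0, "yaw": 0}
    - {"jaw": 4.5, "tx": 0, "ty": 0, "tz": 0, "yaw": 0}

```text
time: 19.8
tool_pos: [0.647, -0.1247, 0.079]
tcp_rot: [0.0, 0.998, 0.061, 0.001]
force: [0.3, 0.1, -4.7]
grip_width: 0.642
finger_force: 64.9
```

```bash
python3 - <<'E'
from h import *
for i in range(3):
    s=telemetry.read_state();print(s["time"],s["tool_pos"],s["force"],off([.6468,-.1249,.047]));viewer.read_camera("wrist")
E
```

```text
19.8 [ 0.647  -0.1247  0.079 ] [ 0.3452  0.0935 -4.7095] [-0.027   0.0163  3.1971]
19.85 [ 0.6473 -0.1248  0.0795] [ 0.4164  0.3049 -5.2624] [-0.0586  0.0039  3.2535]
19.9 [ 0.6473 -0.1248  0.0797] [ 0.602   0.6114 -4.7723] [-0.0595 -0.0026  3.2735]
```

Call:
send_rows:
  targets:
    - {"jaw": 4.5, "tx": -0.07, "ty": 0.04, "tz": 0.7, "yaw": 0}
    - {"jaw": 4.5, "tx": 0, "ty": 0, "tz": 0.7, "yaw": 0}
    - {"jaw": 4.5, "tx": 0, "ty": 0, "tz": 0.6, "yaw": 0}
    - {"jaw": 4.5, "tx": 0, "ty": 0, "tz": 0.5, "yaw": 0}
    - {"jaw": 4.5, "tx": 0, "ty": 0, "tz": 0.3, "yaw": 0}
    - {"jaw": 4.5, "tx": 0, "ty": 0, "tz": 0.2, "yaw": 0}
    - {"jaw": 4.5, "tx": 0, "ty": 0, "tz": 0.2, "yaw": 0}

```text
time: 20.65
tool_pos: [0.6458, -0.1253, 0.0465]
tcp_rot: [0.0, 0.998, 0.061, 0.0]
force: [-4.5, -0.4, 16.2]
grip_width: 0.643
finger_force: 66.8
```

Call:
send_rows:
  targets:
    - {"jaw": 6.5, "tx": 0, "ty": 0, "tz": 0, "yaw": 0}
    - {"jaw": 7.5, "tx": 0, "ty": 0, "tz": 0, "yaw": 0}
    - {"jaw": 7.5, "tx": 0, "ty": 0, "tz": 0, "yaw": 0}
    - {"jaw": 7.5, "tx": 0, "ty": 0, "tz": 0, "yaw": 0}
    - {"jaw": 7.5, "tx": 0, "ty": 0, "tz": -1.5, "yaw": 0}
    - {"jaw": 7.5, "tx": 0, "ty": 0, "tz": -3, "yaw": 0}
    - {"jaw": 7.5, "tx": 0, "ty": 0, "tz": -4, "yaw": 0}
    - {"jaw": 7.5, "tx": 0, "ty": 0, "tz": -4, "yaw": 0}
    - {"jaw": 7.5, "tx": -3, "ty": 0, "tz": -4, "yaw": 0}
    - {"jaw": 7.5, "tx": -4, "ty": 0, "tz": -2, "yaw": 0}
    - {"jaw": 7.5, "tx": -3, "ty": 0, "tz": 0, "yaw": 0}
    - {"jaw": 7.5, "tx": 0, "ty": 0, "tz": 0, "yaw": 0}
    - {"jaw": 7.5, "tx": 0, "ty": 0, "tz": 0, "yaw": 0}

```text
time: 21.95
tool_pos: [0.5462, -0.1377, 0.2325]
tcp_rot: [0.001, 0.998, 0.061, 0.001]
force: [1.6, 0.4, 0.5]
grip_width: 0.878
finger_force: 0.0
```

```bash
python3 - <<'E'
from h import *
c=grab("wrist","w9")
s=telemetry.read_state();print(s["time"],s["tool_pos"],heading())
for k in blobs(c,amin=900): t=tin(c,k,.092);print(k.mean((0,1)),cv2.contourArea(k),*t,off([*t[0],.047]))
E
```

```text
22.0 [ 0.5468 -0.1374  0.2319] (np.float64(7.029214299573427), array([ 0.0016, -0.0003, -1.    ]))
[493.0388 223.0465] 1319.5 [ 0.5328 -0.3679] 0.03925702579103178 [-4.2434 22.6981 18.495 ]
[259.4847  64.5816] 3710.0 [ 0.6454 -0.1245] 0.05624480101393394 [ 9.9091 -0.0843 18.5061]
[133.5505  62.9242] 3771.0 [ 0.6342 -0.0203] 0.055717736028285114 [ 10.0763 -10.5609  18.5011]
[16.5489 64.5217] 2433.0 [0.6222 0.0667] 0.055567435504304694 [  9.9476 -19.3365  18.4965]
```

View pics/w9.png

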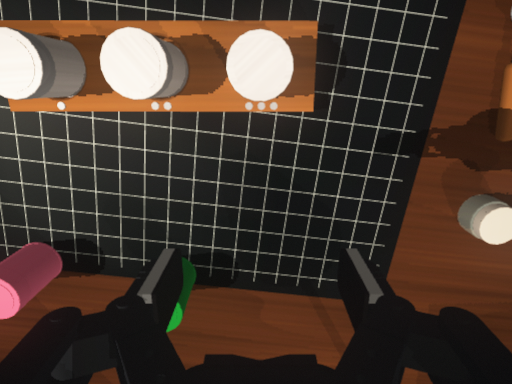

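All three tins stand upright in their pockets, at (18,65), (135,63) and (260,65). The heavy one is in pocket 3, so I'll go back for it.

Call:
send_rows:
  newtons: 60
  targets:
    - {"jaw": 7.5, "tx": 3, "ty": -0.1, "tz": 0, "yaw": 0}
    - {"jaw": 7.5, "tx": 4, "ty": 0, "tz": 0, "yaw": 0}
    - {"jaw": 7.5, "tx": 2.9, "ty": 0, "tz": 3, "yaw": 0}
    - {"jaw": 7.5, "tx": 0, "ty": 0, "tz": 4, "yaw": 0}
    - {"jaw": 7.5, "tx": 0, "ty": 0, "tz": 4, "yaw": 0}
    - {"jaw": 7.5, "tx": 0, "ty": 0, "tz": 3, "yaw": 0}
    - {"jaw": 7.5, "tx": 0, "ty": 0, "tz": 2.5, "yaw": 0}
    - {"jaw": 7.5, "tx": 0, "ty": 0, "tz": 1.9, "yaw": 0}
    - {"jaw": 7.5, "tx": 0, "ty": 0, "tz": 0, "yaw": 0}
    - {"jaw": 4.5, "tx": 0, "ty": 0, "tz": 0, "yaw": 0}
    - {"jaw": 4.5, "tx": 0, "ty": 0, "tz": 0, "yaw": 0}
    - {"jaw": 4.5, "tx": 0, "ty": 0, "tz": 0, "yaw": 0}
    - {"jaw": 4.5, "tx": 0, "ty": 0, "tz": 0, "yaw": 0}
    - {"jaw": 4.5, "tx": 0, "ty": 0, "tz": 0, "yaw": 0}
    - {"jaw": 4.5, "tx": 0, "ty": 0, "tz": 0, "yaw": 0}
    - {"jaw": 4.5, "tx": 0, "ty": 0, "tz": 0, "yaw": 0}

```text
time: 23.6
tool_pos: [0.6455, -0.1248, 0.048]
tcp_rot: [0.0, 0.998, 0.061, 0.001]
force: [4.0, -2.2, 2.4]
grip_width: 0.646
finger_force: 64.3
```

Call:
send_rows:
  targets:
    - {"jaw": 4.5, "tx": 0, "ty": 0, "tz": -0.7, "yaw": 0}
    - {"jaw": 4.5, "tx": 0, "ty": 0, "tz": -1, "yaw": 0}
    - {"jaw": 4.5, "tx": 0, "ty": 0, "tz": -2, "yaw": 0}
    - {"jaw": 4.5, "tx": 0, "ty": 0, "tz": -3, "yaw": 0}
    - {"jaw": 4.5, "tx": 0, "ty": 0, "tz": -3, "yaw": 0}
    - {"jaw": 4.5, "tx": 0, "ty": 0, "tz": -3, "yaw": 0}
    - {"jaw": 4.5, "tx": 0, "ty": 0, "tz": -3, "yaw": 0}
    - {"jaw": 4.5, "tx": 0, "ty": 0, "tz": -3, "yaw": 0}
    - {"jaw": 4.5, "tx": 0, "ty": 0, "tz": -2, "yaw": 0}
    - {"jaw": 4.5, "tx": 0, "ty": 0, "tz": -1, "yaw": 0}
    - {"jaw": 4.5, "tx": 0, "ty": 0, "tz": 0, "yaw": 0}
    - {"jaw": 4.5, "tx": 0, "ty": 0, "tz": 0, "yaw": 0}
    - {"jaw": 4.5, "tx": 0, "ty": 0, "tz": 0, "yaw": 0}
    - {"jaw": 4.5, "tx": 0, "ty": 0, "tz": 0, "yaw": 0}
    - {"jaw": 4.5, "tx": 0, "ty": 0, "tz": 0, "yaw": 0}
    - {"jaw": 4.5, "tx": 0, "ty": 0, "tz": 0, "yaw": 0}

```text
time: 25.2
tool_pos: [0.6442, -0.1243, 0.2635]
tcp_rot: [-0.0, 0.998, 0.061, -0.0]
force: [0.0, 0.1, -3.7]
grip_width: 0.643
finger_force: 66.9
```

```bash
python3 - <<'E'
from h import *
c=grab("scene","s9");F=[]
for i in range(4): s=telemetry.read_state();F.append(s["force"]);viewer.read_camera("top")
print(np.mean(F,0),s["time"],s["tool_pos"],np.abs(s["joint_velocities"]).max())
E
```

```text
[ 0.4516  0.1815 -4.6931] 25.4 [ 0.6443 -0.1243  0.2639] 0.0031361183350216487
```

View pics/s9.png

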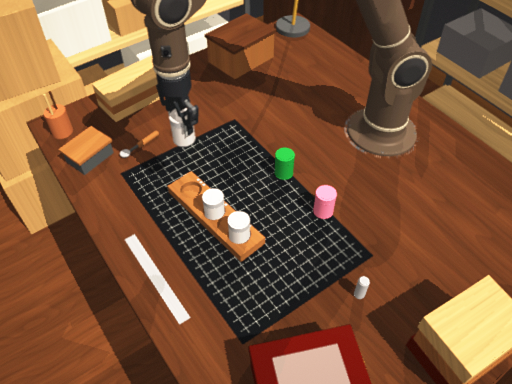

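The heavy tin is held up at (182,128), about 22 cm above the bench, upright and still. The other two stay in their pockets at (214,204) and (239,228), and nothing else has moved.

```bash
python3 -c "
from station import env
print(env.finish_job())"
```

```text
the job is handed in; nothing more can be done
None
```

All three tins were racked in order (pockets 1, 2, 3) and let go; I handed the job in at about 25 s holding the heaviest (about 4.7 N, against 1.7–1.8 N for the others) upright and still with its underside about 22 cm up, the other two still in their pockets.

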